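Load moulded rollers into a grooved tray with a tipping trough

TASK

Lift the stray cap out of the loading fixture's lane and set it flat on a free part of the cardboard sheet, then slide the grooved tray up the lane, square between the guides, until it is fully home against the stop under the ramp. Then press the trough's lever down slowly so that the four rollers run off and each settles in a groove of its own, and let the trough fall back to rest with the tray still home. Do not touch the rollers, and leave the two caps on the sheet, the jar and the tin where they are.

Things in the scene. Friction and masses are not known exactly. Their poses are not given: they have to be found in the camera images.
- fixture: Fixed aluminium fixture. Origin on the bench, middle of the upright stop face for the tray. +y points uphill over the ramp to the trough, the tray's lane lies along -y, x is parallel to the rollers. Lane 105 mm wide between guides 6 mm thick, 20 mm high, from y = 0 to -55 mm, then flared outward to y = -74 mm, x = +-71 mm.
- ramp_lip (a point): Middle of the ramp's lower lip, 51 mm high, 8 mm in front of the stop face (fixture y = -8 mm). The ramp is 76 mm wide and rises 10 degrees to the trough's hinge line. Fixture axes. The fixture is 117 mm wide; behind the lip (y up to 108 mm) it and the trough stand up to 90 mm high.
- trough (a joint): Tipping trough (rad): 0 = at rest, floor falling to the back so the rollers stay in; grows as the lever is pressed; stop at 0.60. Hinge line along fixture x at y = 27, z = 60 mm. Humped floor: tipped slowly (0.1 to 0.25 rad/s) the rollers run off one by one between about 0.1 and 0.35; tipped fast they bunch and may jam. Pressing takes under 6 N; released, it falls back to 0.
- lever_pad (a point): Middle of the upper face of the black round pad (28 mm across) on the end of the trough's lever, beside the ramp. At rest: fixture x = -88, y = -33 mm, height 94 mm. Axes turn with the trough. Pressed straight down it swings about the hinge line (arm 69 mm, 30 degrees upward at rest): 20 mm down = about 0.31 rad, 30 mm = 0.45, 40 mm = stop.
- nose (a point): On the loose grey grooved tray (0.4 kg): middle of the lower edge of its high end, on the bench. Tray +y runs from low end to this high end. Body 100 mm wide (x), 120 mm long (y); its top slopes 10 degrees, 47 mm high near the high end. Home: this point on the fixture's origin, tray y along fixture y, the ramp lip reaching over the high end. It slides on the bench.
- fin (a point): Grip fin of the tray, its middle, 40 mm above the bench: an upright plate on the low end, 10 mm thick (tray x), 44 mm long (tray y), from the bench up to 62 mm; centre 142 mm behind the nose (-y). Tray axes. Both broad sides are free.
- cap_center (a point): Stray moulded white cap, a rounded block 40 x 40 x 30 mm, 35 g, standing in the lane; this is its centre, 15 mm above its underside. x and y across its flat sides, z up.
- sheet: Fixed cardboard sheet, 130 mm (x) by 260 mm (y), 4 mm thick. Origin at the centre of its underside, on the bench. The stray cap belongs anywhere free on it. The lever of the trough may stand close above its far edge: a light knock on it tips the rollers out.
- cap_a_center (a point): Bystander: finished cap, same shape as the stray cap, on the sheet; its centre.
- cap_b_center (a point): Bystander: a second finished cap on the sheet; its centre.
- jar: Bystander: jar 56 mm across, 85 mm high, standing; origin at the centre of its underside.
- tin: Bystander: tin 50 mm across, 70 mm high, standing beyond the fixture; origin at the centre of its underside.
- roller1: White moulded roller, a plain cylinder 18 mm across, 70 mm long, 24 g, lying in the trough (farthest back). Origin at its centre; x along its length; it turns about x as it rolls.
- roller2: White moulded roller, a plain cylinder 18 mm across, 70 mm long, 24 g, lying in the trough. Origin at its centre; x along its length; it turns about x as it rolls.
- roller3: White moulded roller, a plain cylinder 18 mm across, 70 mm long, 24 g, lying in the trough. Origin at its centre; x along its length; it turns about x as it rolls.
- roller4: White moulded roller, a plain cylinder 18 mm across, 70 mm long, 24 g, lying in the trough (nearest the ramp). Origin at its centre; x along its length; it turns about x as it rolls.
- groove1 (a point): Groove 1 of the tray (1 = highest, 5 = lowest): centre of a roller settled in it, 15 mm behind the nose, 35 mm above the bench. Square slot 19.5 mm wide, 19 mm deep, 84 mm long across the tray, ribs 3 mm; a settled roller is flush and the next ones roll over it.
- groove2 (a point): Groove 2 of the tray (1 = highest, 5 = lowest): centre of a roller settled in it, 37 mm behind the nose, 31 mm above the bench. Square slot 19.5 mm wide, 19 mm deep, 84 mm long across the tray, ribs 3 mm; a settled roller is flush and the next ones roll over it.
- groove3 (a point): Groove 3 of the tray (1 = highest, 5 = lowest): centre of a roller settled in it, 59 mm behind the nose, 27 mm above the bench. Square slot 19.5 mm wide, 19 mm deep, 84 mm long across the tray, ribs 3 mm; a settled roller is flush and the next ones roll over it.
- groove4 (a point): Groove 4 of the tray (1 = highest, 5 = lowest): centre of a roller settled in it, 81 mm behind the nose, 23 mm above the bench. Square slot 19.5 mm wide, 19 mm deep, 84 mm long across the tray, ribs 3 mm; a settled roller is flush and the next ones roll over it.
- groove5 (a point): Groove 5 of the tray (1 = highest, 5 = lowest): centre of a roller settled in it, 103 mm behind the nose, 19 mm above the bench. Square slot 19.5 mm wide, 19 mm deep, 84 mm long across the tray, ribs 3 mm; a settled roller is flush and the next ones roll over it.
Not all that is in view belongs to the job. There is more than one size of the part that bears nose; the job needs the larger.

How it is judged:
By the outcome, as a careful person would: the job done as asked, in the order asked, and still so for the second after the job is handed in, with the robot touching nothing.
It also fails if it takes over 72 s, if anything falls off the work surface, if the arm or the gripper's body presses on something with over 40 N, if the wrist force passes 120 N, or if a joint passes its speed limit or range.

ROBOT

A 7-joint arm with a two-finger parallel gripper is mounted at the origin on the work surface. World frame = base frame: x ahead of the robot, y to its left, z up, the work surface at z = 0. Lengths are in m, angles in rad, forces in N, time in s.
With the tool pointing down it reaches from about 0.375 to 0.925 m from the base axis. Payload 3.1 kg.
Tool frame: the origin (TCP) lies between the finger pads; the fingertips stand 25 mm ahead of it and the grasp point (between the pads) lies 6 mm ahead of it (ctrl.finger_overhang is the distance from the TCP to the fingertips, in m); z points along the fingers, y is the line along which they close (so a half turn about z gives the same grasp; the last joint's range is limited). The gripper opens to 85 mm and grips with 20 to 120 N. Pads are 22 mm wide; open, the fingers measure 114 mm over their backs; the gripper's body (76 mm by 85 mm) begins 54 mm behind the grasp point. The pads swing forward as they close: fully open they stand 13 mm farther back than shut.
Start: joints at [-1.346, 0.383, 0.044, 1.598, -0.018, 1.161, -0.05], TCP at [0.206, 0.616, 0.256] pointing down, gripper open.
Joint ranges: [-2.61, 2.61], [-0.41, 2.15], [-1.48, 1.57], [0, 2.5], [-1.57, 4.71], [0.05, 1.97], [-2.85, 2.85]. Speed limits (rad/s): [2.79, 2.79, 3.14, 3.14, 3.14, 3.14, 3.14].

INTERFACE

Orientations are given as a unit quaternion [x, y, z, w].
In Python, from rig import ctrl, eyes, order gives the robot as it stands. The module is installed in compiled form; this text tells all that it offers.
- The arm moves only by the shell command python3 -m jog 'ROWS' [OPENING] [FORCE]. ROWS is JSON, a list of rows, each an object of numbers: "x", "y", "z": the shift along the tool's x, y, z in units of 0.15 m (1.0 is 0.15 m); "roll": the turn about the tool's z in units of pi rad (1.0 is pi rad). A call has exactly 5 rows; each row is the pose to reach, as a shift and turn from the pose commanded when the call began, along the tool's axes at that moment, turning the shorter way round; what a row does not reach only later rows make up. A row lasts 1/8 s, in which the tool goes at most 62.5 mm and 10.7 degrees, less where a joint would pass 70% of its speed; a pose out of reach is approached as far as the arm can. A call with a number of a shift or a turn outside -1 to 1 is refused whole. A call with a gripper value outside its range is refused whole. OPENING is the opening, from 0 (shut) to 1 (fully open), set as the call begins (- or left out, the last holds). The fingers move at their own pace and stop on an object; FORCE is the grip in N (left out, the last holds). Time passes only in rows, so rows that repeat a pose let the fingers close, or fill a call up. It gives the time, the measured TCP pose, the force, the opening and the grip force at its end, in the units of the state.
- ctrl.observe(): the state, without advancing time (a new reading comes with each control period).
- eyes.read_camera(name): name is "scene" or "top" or "wrist"; returns a dict with "image" (420x560x3 uint8, red, green, blue), "mtx" (3x3 intrinsics, pixels), "view" (4x4, takes a point from world to camera coordinates). Camera axes: x right, y down, z forward; pixel columns grow to the right and rows downward; lengths in m; the calibration is good to about 2 mm. A picture is of the moment at which its call begins. There is no depth.
- order.job_done(): hands the job in; it is judged then, once.
The state is a dict: "clock": time; "q": joint angles; "qd": joint speeds; "joint_efforts": joint torques, N m; "ee_pos": TCP position; "orientation": TCP orientation; "ft_force": force on the tool from outside, world axes, zero at the start; "ft_torque": the same for the moment, N m; "opening": finger opening in m; "grip_force": force on a finger pad.
Only numpy, scipy, OpenCV 4.12 (cv2) and the standard library are available. Lean on these libraries where they do the work, as an engineer would, in place of code of your own. Each camera call takes 0.05 s, during which the arm holds its last target. There are 200 camera calls.

## Working session

There is one attempt and no reset: what is moved stays moved. The work goes in short steps, Python scripts to look and compute and a shell command to move; the robot and the scene stay as the last step left them, time stands still between calls to the robot, and variables do not carry over. Pictures are saved under pics/ and viewed, at most 10 in all, crops included, and the job is handed in when it is done.

```bash
mkdir -p pics; python3 - <<'E'
from rig import ctrl,eyes
import cv2,numpy as np
s=ctrl.observe();print(s['clock'],s['ee_pos'],s['orientation'],s['opening'],ctrl.finger_overhang)
for n in('scene','top'):
    c=eyes.read_camera(n);cv2.imwrite(f'pics/{n}0.png',c['image'][:,:,::-1]);np.savez(f'{n}0.npz',**c)
    V=c['view'];print(n,c['mtx'].round(1).tolist(),(-V[:3,:3].T@V[:3,3]).round(3),V[:3,:3].round(2).tolist())
E
```

```text
0.0 [0.20591054 0.61562163 0.25491355] [ 1.60630915e-01  9.87013740e-01 -1.25269647e-03 -1.29329319e-04] 0.08517647924896048 0.025
scene [[450.3, 0.0, 269.3], [0.0, 450.3, 212.4], [0.0, 0.0, 1.0]] [0.949 0.444 0.791] [[-0.8, 0.6, 0.01], [0.45, 0.6, -0.66], [-0.41, -0.53, -0.75]]
top [[535.5, 0.0, 273.3], [0.0, 535.5, 217.7], [0.0, 0.0, 1.0]] [ 0.455 -0.082  1.34 ] [[0.02, -1.0, -0.0], [-1.0, -0.02, -0.09], [0.09, 0.01, -1.0]]
```

View pics/top0.png

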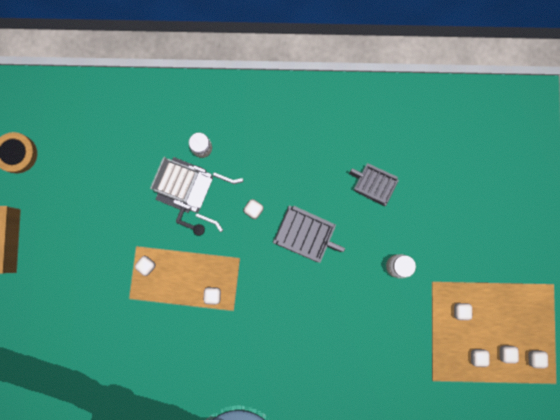

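View pics/scene0.png

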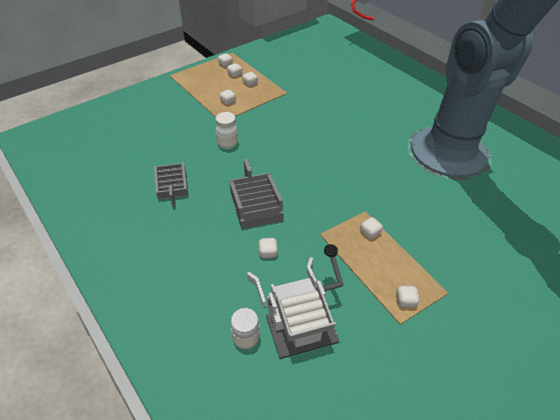

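The top view shows these objects, with pixel positions:
- The fixture is at (185,190) with its lane opening to the right. The stray cap is in the lane at (254,209), and the lever pad is at (199,230).
- There are two trays. The large one is at (305,234) with its fin at (342,248). The small one is at (376,184). The job needs the larger.
- There are two sheets. The narrow one is at (185,278) with two caps, 130x260 mm and next to the lever, so it fits. The wide one is at (495,332) with four caps and doesn't fit.
- The jar is at (402,266) and the tin is at (200,145).

I'll confirm with an enlarged crop.

```bash
cat > h.py <<'E'
import numpy as np,cv2
from rig import ctrl,eyes
def cast(c,uv,z):
    V=c['view'];R=V[:3,:3];o=-R.T@V[:3,3]
    d=R.T@np.linalg.inv(c['mtx'])@np.array([uv[0],uv[1],1.]);return o+d*(z-o[2])/d[2]
def proj(c,p):
    q=c['view'][:3,:3]@np.asarray(p,float)+c['view'][:3,3];q=c['mtx']@q;return q[:2]/q[2]
def blobs(c,mask,amin=60):
    n,l,st,ce=cv2.connectedComponentsWithStats(mask.astype(np.uint8))
    return [(ce[i].round(1),st[i][4],cv2.minAreaRect(np.argwhere(l==i)[:,::-1].astype(np.float32))) for i in range(1,n) if st[i][4]>amin]
E
python3 - <<'E'
from h import *
c=dict(np.load('top0.npz'));im=c['image']
cv2.imwrite('pics/crop0.png',cv2.resize(im[125:320,125:360],None,fx=3.3,fy=3,interpolation=cv2.INTER_CUBIC)[:585,:,::-1])
hsv=cv2.cvtColor(im,cv2.COLOR_RGB2HSV)
white=(hsv[...,1]<60)&(hsv[...,2]>140); br=(hsv[...,0]<25)&(hsv[...,1]>70)&(hsv[...,2]>70); dark=(hsv[...,2]<110)&(hsv[...,1]<80)
for nm,m,z,a in(('white',white,.03,40),('brown',br,.004,2000),('dark',dark,0,60)):
    m=m.copy();m[:75]=0
    for ce,ar,r in blobs(c,m,a): print(nm,ce,ar,np.round(r[0],1),np.round(r[1],1),round(r[2],1),cast(c,ce,z)[:2].round(3))
E
```

```text
white [198.6 142.4] 329 [199.  142.5] [20. 19.] 0.0 [0.753 0.117]
white [157.4 172.2] 51 [157.3 172.4] [ 1.4 33.6] 23.2 [0.676 0.217]
white [184.9 184.6] 1794 [183.3 183.4] [49.7 43.3] 22.8 [0.647 0.148]
white [381.1 170.3] 52 [381.3 170.4] [32.3  2.1] 23.2 [ 0.692 -0.337]
white [375.4 186.4] 376 [375. 185.] [31.8 22.6] 25.2 [ 0.652 -0.323]
white [227.8 178.4] 105 [227.2 178.3] [30.   6.1] 11.3 [0.664 0.042]
white [253.3 208.5] 247 [253.3 208.3] [16.4 15.8] 33.7 [ 0.591 -0.023]
white [314.4 216.8] 119 [314.3 216.8] [46.   7.3] 31.6 [ 0.573 -0.173]
white [301.1 235.1] 1220 [303.9 235.3] [50.2 36.2] 23.6 [ 0.528 -0.141]
white [210.1 221.2] 108 [209.7 220.8] [30.5  6.4] 32.0 [0.557 0.083]
white [334.6 244.6] 70 [334.5 244.4] [19.9  9. ] 47.1 [ 0.506 -0.224]
white [403. 266.] 448 [403. 266.] [22. 24.] 90.0 [ 0.458 -0.391]
white [144.4 265.6] 251 [144.5 265.5] [15.6 17. ] 45.0 [0.445 0.24 ]
white [211.6 295.4] 247 [212.  295.5] [15. 16.] 90.0 [0.377 0.073]
white [463.7 311.5] 241 [463.5 311. ] [16. 15.] 90.0 [ 0.351 -0.537]
white [510.3 354.6] 241 [510.5 354. ] [16. 15.] 90.0 [ 0.251 -0.648]
white [481.1 358.3] 237 [481. 358.] [16. 14.] 90.0 [ 0.241 -0.578]
white [539.5 359.5] 245 [539.5 359. ] [16. 15.] 90.0 [ 0.241 -0.717]
brown [185.  277.8] 4930 [184.1 278. ] [104.6  52.4] 6.5 [0.417 0.144]
brown [492.7 330.7] 10882 [493.5 332. ] [123. 100.] 0.0 [ 0.304 -0.617]
dark [ 11.8 151.4] 491 [ 12. 151.] [24. 24.] 90.0 [0.727 0.597]
dark [160.3 173.4] 80 [160.2 173.5] [ 3.  30.5] 23.5 [0.678 0.216]
dark [381.2 173.3] 76 [381.4 173.7] [31.8  2.8] 24.8 [ 0.69  -0.343]
dark [370.  197.2] 69 [369.  196.9] [34.   2.2] 25.5 [ 0.629 -0.315]
dark [180.  213.3] 363 [179.1 213.1] [60.1 17.7] 32.9 [0.578 0.163]
dark [315.4 234.5] 62 [314.8 236.5] [ 6.7 33.2] 12.3 [ 0.532 -0.179]
dark [325.6 241.4] 138 [325.2 239.5] [30.5 24.5] 74.7 [ 0.515 -0.204]
```

View pics/crop0.png

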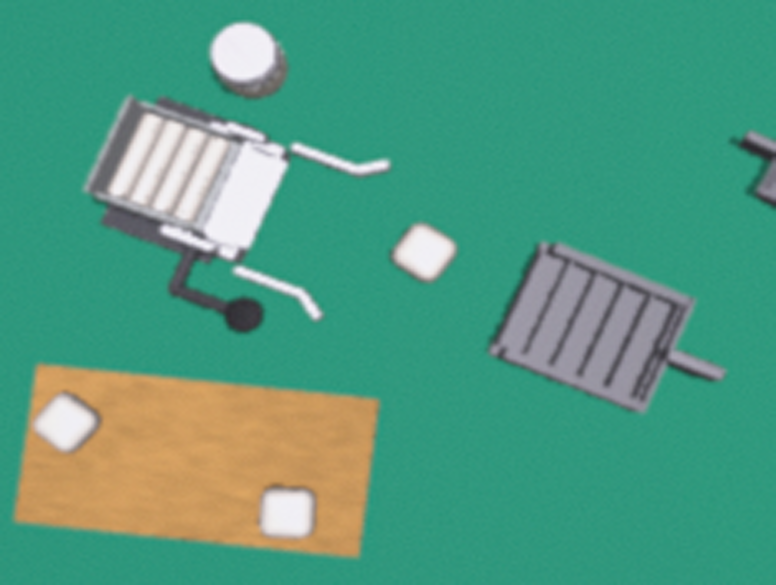

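The crop confirms the larger tray, its fin at crop (700,365), the stray cap alone in the lane at crop (425,252), and the narrow sheet with free space between its two caps. Next I'll move over the cap.

```bash
R='[{"x":-0.19,"y":-0.16},{"x":-0.38,"y":-0.32},{"x":-0.57,"y":-0.48},{"x":-0.76,"y":-0.64},{"x":-0.95,"y":-0.8}]'
python3 -m jog '[{"x":-0.19,"y":-0.16},{"x":-0.38,"y":-0.32},{"x":-0.57,"y":-0.48},{"x":-0.76,"y":-0.64},{"x":-0.95,"y":-0.8}]' 1 40
python3 -m jog '[{"x":-0.2,"y":-0.16},{"x":-0.4,"y":-0.32},{"x":-0.6,"y":-0.48},{"x":-0.8,"y":-0.64},{"x":-0.95,"y":-0.8}]'
python3 -m jog '[{"x":-0.2,"y":-0.16},{"x":-0.4,"y":-0.32},{"x":-0.6,"y":-0.48},{"x":-0.8,"y":-0.64},{"x":-0.95,"y":-0.8}]'
python3 -m jog '[{"x":-0.25,"y":-0.2},{"x":-0.5,"y":-0.4,"roll":0.03},{"x":-0.75,"y":-0.65,"roll":0.06},{"x":-0.93,"y":-0.8,"roll":0.08},{"x":-0.93,"y":-0.8,"roll":0.08}]'
python3 - <<'E'
from h import *
s=ctrl.observe();print(s['clock'],s['ee_pos'],s['orientation'],s['ft_force'])
c=eyes.read_camera('wrist');cv2.imwrite('pics/w1.png',c['image'][:,:,::-1]);np.savez('w1.npz',**c)
V=c['view'];print(c['mtx'].round(1).tolist(),(-V[:3,:3].T@V[:3,3]).round(3),V[:3,:3].round(3).tolist())
E
```

```text
0.1 [0.20594381 0.61566887 0.25502223] [ 1.60655896e-01  9.87009758e-01 -1.18446696e-03 -1.32455433e-04] [ 0.3152826  -0.46249012  0.90815955]
[[377.5, 0.0, 275.0], [0.0, 377.5, 208.3], [0.0, 0.0, 1.0]] [0.139 0.64  0.373] [[0.316, 0.949, -0.003], [0.911, -0.303, 0.279], [0.264, -0.091, -0.96]]invalid input
invalid input
invalid input
invalid input
```

View pics/w1.png

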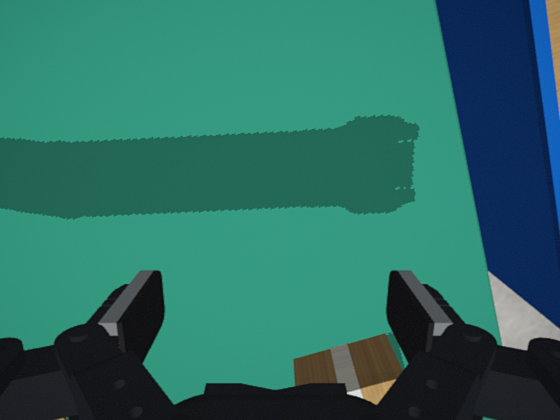

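The moves were refused and the arm hasn't moved; the view shows only bench, with the fingers at the bottom edge. I'll give all four keys in every row.

```bash

python3 -m jog '[{"x":-0.19,"y":-0.16,"z":0,"roll":0},{"x":-0.38,"y":-0.32,"z":0,"roll":0},{"x":-0.57,"y":-0.48,"z":0,"roll":0},{"x":-0.76,"y":-0.64,"z":0,"roll":0},{"x":-0.95,"y":-0.8,"z":0,"roll":0}]' 1 40
```

```text
clock: 0.78
ee_pos: [0.3037, 0.456, 0.2559]
orientation: [0.161, 0.987, -0.0, -0.0]
ft_force: [-0.3, 0.9, -1.0]
opening: 0.0853
grip_force: 0.0
```

```bash

python3 -m jog '[{"x":-0.2,"y":-0.16,"z":0,"roll":0},{"x":-0.4,"y":-0.32,"z":0,"roll":0},{"x":-0.6,"y":-0.48,"z":0,"roll":0},{"x":-0.8,"y":-0.64,"z":0,"roll":0},{"x":-0.95,"y":-0.8,"z":0,"roll":0}]' >/dev/null
python3 -m jog '[{"x":-0.2,"y":-0.16,"z":0,"roll":0},{"x":-0.4,"y":-0.32,"z":0,"roll":0},{"x":-0.6,"y":-0.48,"z":0,"roll":0},{"x":-0.8,"y":-0.64,"z":0,"roll":0},{"x":-0.95,"y":-0.8,"z":0,"roll":0}]' >/dev/null
python3 -m jog '[{"x":-0.25,"y":-0.2,"z":0,"roll":0},{"x":-0.4,"y":-0.4,"z":0,"roll":0.03},{"x":-0.5,"y":-0.65,"z":0,"roll":0.06},{"x":-0.6,"y":-0.8,"z":0,"roll":0.08},{"x":-0.6,"y":-0.8,"z":0,"roll":0.08}]'
python3 - <<'E'
from h import *
c=eyes.read_camera('wrist');cv2.imwrite('pics/w2.png',c['image'][:,:,::-1]);np.savez('w2.npz',**c)
V=c['view'];print((-V[:3,:3].T@V[:3,3]).round(3),V[:3,:3].round(3).tolist())
s=ctrl.observe();print(s['ee_pos'],s['orientation'])
E
```

```text
clock: 2.65
ee_pos: [0.545, -0.0055, 0.2563]
orientation: [0.285, 0.958, -0.0, 0.0]
ft_force: [-1.3, 0.2, -0.5]
opening: 0.0854
grip_force: 0.0
[0.486 0.035 0.374] [[0.546, 0.838, -0.001], [0.804, -0.524, 0.28], [0.234, -0.154, -0.96]]
[ 0.54485942 -0.003064    0.25616839] [ 2.83580052e-01  9.58948527e-01  2.22542709e-04 -1.64327759e-04]
```

View pics/w2.png

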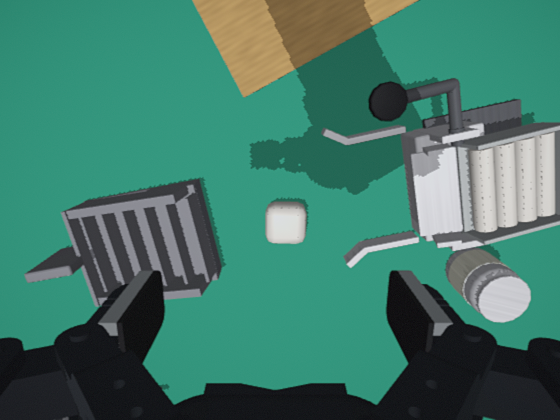

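The wrist view shows the cap at (286,222), guide tips near (325,132) and (349,264), the lever pad at (388,101), the tray's high end near (203,180) to (220,277), and the fin at about (50,265). I'll work out positions from these.

```bash
python3 - <<'E'
from h import *
c=dict(np.load('w2.npz'));im=c['image']
b=im.astype(int);ng=~((b[...,1]>b[...,0]+25)) # not green
for n,(x0,y0,x1,y1) in dict(tray=(10,165,240,268),cap=(255,190,320,255),g1=(315,120,402,152),g2=(340,230,415,270),pad=(362,78,404,124)).items():
    m=np.zeros(ng.shape,np.uint8);m[y0:y1,x0:x1]=ng[y0:y1,x0:x1]
    if n in('g1','g2'): m&=(b[...,0]>95).astype(np.uint8)
    if n=='pad': m&=(b.sum(2)<110).astype(np.uint8)
    k=max(cv2.findContours(m,0,2)[0],key=cv2.contourArea)
    p=cv2.approxPolyDP(k,2.0,True)[:,0]
    print(n,cv2.contourArea(k),np.round(cv2.minAreaRect(k),1) if 0 else cv2.minAreaRect(k),p.tolist())
for n,uv,z in(('cap',(286,221.5),.03),('tip-',(325,132),.02),('tip+',(349,264),.02),('pad',(388,101),.094)):
    print(n,cast(c,uv,z).round(4))
x,y=20,165
a=cv2.resize(im[165:310,20:235],None,fx=3.6,fy=3.6,interpolation=cv2.INTER_CUBIC)
cv2.imwrite('pics/c2.png',a[:,:,::-1])
E
```

```text
tray 11161.5 ((127.5, 223.0), (88.0, 185.0), 90.0) [[199, 180], [87, 200], [61, 212], [73, 245], [59, 250], [35, 267], [220, 267]]
cap 1507.0 ((286.0, 222.5), (41.0, 40.0), 90.0) [[270, 203], [266, 209], [267, 239], [272, 242], [302, 241], [306, 222], [303, 205], [298, 202]]
g1 552.0 ((362.21417236328125, 135.4254608154297), (16.071773529052734, 78.31732177734375), 87.51044464111328) [[401, 126], [352, 137], [325, 129], [323, 135], [350, 144], [401, 133]]
g2 656.5 ((378.2239990234375, 245.20364379882812), (20.275836944580078, 72.95089721679688), 68.83873748779297) [[413, 234], [407, 232], [361, 241], [344, 256], [346, 263], [350, 267], [368, 251], [414, 242], [414, 237], [365, 246], [365, 242], [378, 242], [385, 238], [387, 240], [395, 236], [398, 238], [404, 234]]
pad 1073.0 ((386.0, 101.0), (38.0, 34.0), 90.0) [[396, 83], [378, 85], [369, 97], [370, 110], [381, 120], [391, 120], [403, 111], [403, 89]]
cap [ 0.5869 -0.0188  0.03  ]
tip- [0.5364 0.0567 0.02  ]
tip+ [0.6634 0.0089 0.02  ]
pad [0.5318 0.1009 0.094 ]
```

View pics/c2.png

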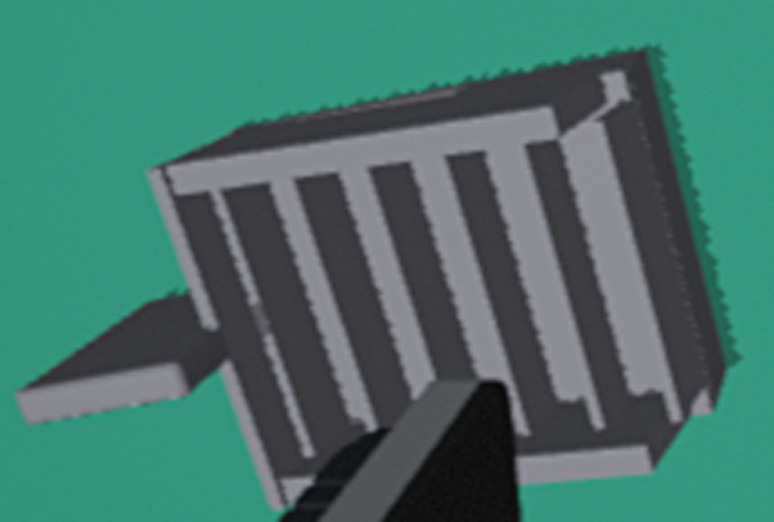

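The crop shows the tray's high-end bench corners at wrist pixels (199.5,178.5) and (222,266.5), and the centre of the fin top at (48.6,275).

```bash
python3 - <<'E'
from h import *
c=dict(np.load('w2.npz'));t=dict(np.load('top0.npz'))
P=lambda u,v,z:cast(c,(u,v),z)[:2]
ang=lambda d:np.degrees(np.arctan2(d[1],d[0])).round(2)
a,b=P(199.5,178.5,0),P(222,266.5,0);n=(a+b)/2;f=P(48.6,275,.062)
print('nose',n.round(4),'width',np.linalg.norm(b-a).round(4),'xang',ang(b-a),'fin',f.round(4),np.linalg.norm(n-f).round(4),'yang',ang(n-f))
print('side',ang(P(199.5,178.5,0)-P(87,200,0)),'fin top',ang(P(71.4,271,.062)-P(25.5,278.3,.062)))
print('g1',ang(P(401,129.5,.02)-P(351,140.5,.02)),'g2',ang(P(414,238,.02)-P(365,246,.02)),'bends',P(351,140.5,.02).round(4),P(365,246,.02).round(4))
print('cap edges',ang(P(306,222,.02)-P(266,222,.02)),ang(P(298,202,.03)-P(270,203,.03)),ang(P(302,241.5,.03)-P(272,242,.03)))
# top camera checks (crop0 px -> full)
T=lambda x,y,z:cast(t,(125+x/3.302,125+y/3),z)[:2]
a,b=T(540,243,.047),T(494,352,.047);print('top: high edge',((a+b)/2).round(4),np.linalg.norm(b-a).round(4),ang(a-b)); f2=T(698,366,.062);print('fin',f2.round(4))
print('pad',T(244,314,.094).round(4),'tips',T(388,163,.02).round(4),T(320,317,.02).round(4),'cap',T(425,252,.03).round(4))
print('sheet corners',[T(*q,.004).round(3).tolist() for q in((36,364),(378,400),(358,556),(15,522))])
print('caps',T(67,422,.034).round(3),T(287,512,.034).round(3))
E
```

```text
nose [ 0.5553 -0.0905] width 0.0987 xang -22.08 fin [ 0.5029 -0.2221] 0.1416 yang 68.27
side 67.79 fin top 66.53
g1 69.32 g2 66.95 bends [0.5562 0.0729] [0.6551 0.0322]
cap edges 56.9 59.02 57.92
top: high edge [ 0.5524 -0.093 ] 0.0945 -19.79
fin [ 0.4993 -0.2245]
pad [0.5319 0.1   ] tips [0.6643 0.0063] [0.5352 0.0538] cap [ 0.5896 -0.0239]
sheet corners [[0.493, 0.269], [0.468, 0.01], [0.34, 0.021], [0.362, 0.279]]
caps [0.445 0.236] [0.376 0.072]
```

```bash

python3 -m jog '[{"x":-0.2,"y":0.06,"z":0.1,"roll":0},{"x":-0.3,"y":0.06,"z":0.3,"roll":-0.005},{"x":-0.3,"y":0.06,"z":0.55,"roll":-0.005},{"x":-0.3,"y":0.06,"z":0.8,"roll":-0.005},{"x":-0.3,"y":0.06,"z":1.0,"roll":-0.005}]'
python3 -m jog '[{"x":0,"y":0,"z":0.2,"roll":0},{"x":0,"y":0,"z":0.38,"roll":0},{"x":0,"y":0,"z":0.5,"roll":0},{"x":0,"y":0,"z":0.5,"roll":0},{"x":0,"y":0,"z":0.5,"roll":0}]'
python3 -m jog '[{"x":0,"y":0,"z":0,"roll":0},{"x":0,"y":0,"z":0,"roll":0},{"x":0,"y":0,"z":0,"roll":0},{"x":0,"y":0,"z":0,"roll":0},{"x":0,"y":0,"z":0,"roll":0}]' 0 30
```

```text
clock: 3.32
ee_pos: [0.5868, -0.0162, 0.1041]
orientation: [0.273, 0.962, 0.001, -0.001]
ft_force: [-0.5, -0.2, -0.9]
opening: 0.0855
grip_force: 0.0
clock: 3.95
ee_pos: [0.5883, -0.0193, 0.0321]
orientation: [0.275, 0.961, 0.0, 0.001]
ft_force: [-0.9, 0.7, 0.6]
opening: 0.0853
grip_force: 0.0
clock: 4.58
ee_pos: [0.5881, -0.0199, 0.0321]
orientation: [0.276, 0.961, 0.0, 0.001]
ft_force: [-0.3, 0.4, 6.1]
opening: 0.0395
grip_force: 31.1
```

```bash

python3 -m jog '[{"x":0,"y":0,"z":-0.15,"roll":0},{"x":0,"y":0,"z":-0.35,"roll":0},{"x":0,"y":0,"z":-0.6,"roll":0},{"x":0,"y":0,"z":-0.85,"roll":0},{"x":0,"y":0,"z":-1.0,"roll":0}]' 
python3 -m jog '[{"x":0.15,"y":0.03,"z":0,"roll":0},{"x":0.3,"y":0.06,"z":0,"roll":0},{"x":0.5,"y":0.1,"z":0,"roll":0},{"x":0.7,"y":0.13,"z":0,"roll":0},{"x":0.85,"y":0.16,"z":0,"roll":0}]' 
python3 -m jog '[{"x":0.2,"y":0.04,"z":0,"roll":0.05},{"x":0.4,"y":0.08,"z":0,"roll":0.1},{"x":0.6,"y":0.12,"z":0,"roll":0.15},{"x":0.75,"y":0.14,"z":0,"roll":0.2},{"x":0.84,"y":0.16,"z":0,"roll":0.25}]' 
python3 -m jog '[{"x":0,"y":0,"z":0,"roll":0},{"x":0,"y":0,"z":0,"roll":0},{"x":0,"y":0,"z":0.2,"roll":0},{"x":0,"y":0,"z":0.4,"roll":0},{"x":0,"y":0,"z":0.6,"roll":0}]'
```

```text
clock: 5.2
ee_pos: [0.5878, -0.0198, 0.1829]
orientation: [0.276, 0.961, 0.0, 0.001]
ft_force: [0.2, -0.2, -0.6]
opening: 0.0398
grip_force: 30.4
clock: 5.82
ee_pos: [0.4902, 0.0689, 0.1805]
orientation: [0.275, 0.961, -0.0, -0.001]
ft_force: [1.0, 0.8, -0.8]
opening: 0.0394
grip_force: 30.4
clock: 6.45
ee_pos: [0.3961, 0.1558, 0.1807]
orientation: [0.624, 0.782, -0.001, -0.0]
ft_force: [0.7, -0.7, 0.0]
opening: 0.0394
grip_force: 30.3
clock: 7.08
ee_pos: [0.3989, 0.1546, 0.0906]
orientation: [0.622, 0.783, 0.0, 0.0]
ft_force: [0.4, 0.3, -0.1]
opening: 0.0399
grip_force: 30.4
```

```bash

python3 -m jog '[{"x":0,"y":0,"z":0.15,"roll":0},{"x":0,"y":0,"z":0.28,"roll":0},{"x":0,"y":0,"z":0.34,"roll":0},{"x":0,"y":0,"z":0.36,"roll":0},{"x":0,"y":0,"z":0.36,"roll":0}]' 
python3 -m jog '[{"x":0,"y":0,"z":0,"roll":0},{"x":0,"y":0,"z":0,"roll":0},{"x":0,"y":0,"z":0,"roll":0},{"x":0,"y":0,"z":0,"roll":0},{"x":0,"y":0,"z":0,"roll":0}]' 1
```

```text
clock: 7.7
ee_pos: [0.3984, 0.1552, 0.0376]
orientation: [0.623, 0.783, 0.0, 0.0]
ft_force: [-0.6, 0.2, 0.1]
opening: 0.0393
grip_force: 30.4
clock: 8.32
ee_pos: [0.3978, 0.1552, 0.0373]
orientation: [0.622, 0.783, 0.0, -0.0]
ft_force: [-1.2, -0.1, 0.5]
opening: 0.0857
grip_force: 0.0
```

```bash

python3 -m jog '[{"x":0,"y":0,"z":-0.15,"roll":0},{"x":0,"y":0,"z":-0.35,"roll":0},{"x":0,"y":0,"z":-0.6,"roll":0},{"x":0,"y":0,"z":-0.85,"roll":0},{"x":0,"y":0,"z":-1.0,"roll":0}]' 
python3 -m jog '[{"x":-0.15,"y":0.01,"z":0,"roll":0},{"x":-0.35,"y":0.02,"z":-0.1,"roll":0},{"x":-0.55,"y":0.03,"z":-0.2,"roll":0},{"x":-0.75,"y":0.03,"z":-0.2,"roll":0},{"x":-0.95,"y":0.04,"z":-0.2,"roll":0}]' 
python3 - <<'E'
from h import *
c=eyes.read_camera('wrist');cv2.imwrite('pics/w3.png',c['image'][:,:,::-1]);np.savez('w3.npz',**c)
E
python3 -m jog '[{"x":-0.2,"y":0.01,"z":0,"roll":0},{"x":-0.4,"y":0.02,"z":0,"roll":0},{"x":-0.6,"y":0.03,"z":0,"roll":0},{"x":-0.8,"y":0.03,"z":0,"roll":0},{"x":-0.9,"y":0.04,"z":0,"roll":0}]' 
python3 -m jog '[{"x":-0.2,"y":0.01,"z":0,"roll":0.05},{"x":-0.4,"y":0.02,"z":0,"roll":0.1},{"x":-0.6,"y":0.03,"z":0,"roll":0.15},{"x":-0.76,"y":0.03,"z":0,"roll":0.195},{"x":-0.76,"y":0.03,"z":0,"roll":0.195}]' 
python3 - <<'E'
from h import *
s=ctrl.observe();print(s['ee_pos'],s['orientation'])
c=eyes.read_camera('wrist');cv2.imwrite('pics/w4.png',c['image'][:,:,::-1]);np.savez('w4.npz',**c)
E
```

```text
clock: 8.95
ee_pos: [0.3985, 0.1555, 0.1891]
orientation: [0.623, 0.783, 0.001, 0.0]
ft_force: [-0.9, 0.9, 0.3]
opening: 0.0858
grip_force: 0.0
clock: 9.57
ee_pos: [0.4357, 0.0167, 0.2174]
orientation: [0.622, 0.783, 0.0, -0.0]
ft_force: [0.3, 0.2, -0.5]
opening: 0.085
grip_force: 0.0
clock: 10.25
ee_pos: [0.4717, -0.1143, 0.2172]
orientation: [0.624, 0.782, -0.0, 0.0]
ft_force: [-1.2, 0.8, 1.2]
opening: 0.0851
grip_force: 0.0
clock: 10.88
ee_pos: [0.5015, -0.2246, 0.2172]
orientation: [0.83, 0.557, -0.001, 0.001]
ft_force: [-0.3, 0.9, 0.2]
opening: 0.0853
grip_force: 0.0
[ 0.50153444 -0.22457424  0.21720203] [ 8.30281064e-01  5.57343875e-01 -8.95133153e-04  5.98418322e-04]
```

View pics/w4.png

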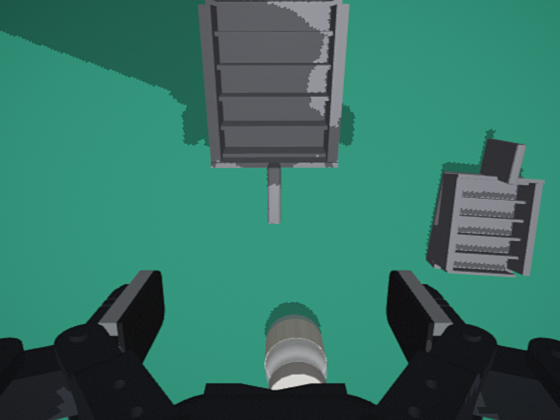

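The fin is centred in the view at about (274,195), with its top's rear end at row 222. The jar is well behind the gripper at (295,350).

```bash
python3 - <<'E'
from h import *
c=dict(np.load('w4.npz'));P=lambda u,v,z:cast(c,(u,v),z)[:2]
ang=lambda d:np.degrees(np.arctan2(d[1],d[0])).round(2)
re=P(274,222.5,.062);fr=P(274.5,167,.062);print('fin rear',re.round(4),'front',fr.round(4),np.linalg.norm(fr-re).round(4),'mid',((re+fr)/2).round(4),ang(fr-re))
print('walls',ang(P(206,5,.045)-P(217,163,.026)),ang(P(342,5,.045)-P(330,163,.026)), 'low end',ang(P(338,166,.026)-P(211,166,.026)))
s=ctrl.observe();q=s['orientation'];th=np.degrees(2*np.arctan2(q[1],q[0]))-90;print('tool y ang',th)
y=np.array([np.cos(np.radians(th)),np.sin(np.radians(th))]);x=np.array([-y[1],y[0]])
d=(re+fr)/2-s['ee_pos'][:2];print('move',d@x/.15,d@y/.15)
b=dict(np.load('w3.npz'))
E
```

```text
fin rear [ 0.4939 -0.2417] front [ 0.5104 -0.2024] 0.0427 mid [ 0.5022 -0.2221] 67.25
walls 67.75 67.29 low end -22.22
tool y ang -22.094090474888816
move 0.006810242032412379 0.0018621808027873788
```

```bash

python3 -m jog '[{"x":0.01,"y":0,"z":0.15,"roll":0},{"x":0.01,"y":0,"z":0.35,"roll":0},{"x":0.01,"y":0,"z":0.55,"roll":0},{"x":0.01,"y":0,"z":0.75,"roll":0},{"x":0.01,"y":0,"z":0.9,"roll":0}]' 
python3 -m jog '[{"x":0,"y":0,"z":0.12,"roll":0},{"x":0,"y":0,"z":0.2,"roll":0},{"x":0,"y":0,"z":0.23,"roll":0},{"x":0,"y":0,"z":0.23,"roll":0},{"x":0,"y":0,"z":0.23,"roll":0}]' 
python3 -m jog '[{"x":0,"y":0,"z":0,"roll":0},{"x":0,"y":0,"z":0,"roll":0},{"x":0,"y":0,"z":0,"roll":0},{"x":0,"y":0,"z":0,"roll":0},{"x":0,"y":0,"z":0,"roll":0}]' 0 50
python3 -m jog '[{"x":0,"y":0,"z":0,"roll":0},{"x":0,"y":0,"z":0,"roll":0},{"x":0,"y":0,"z":0,"roll":0},{"x":0,"y":0,"z":0,"roll":0},{"x":0,"y":0,"z":0,"roll":0}]'
python3 - <<'E'
from h import *
s=ctrl.observe();q=s['orientation'];th=np.radians(np.degrees(2*np.arctan2(q[1],q[0]))-90);print(np.degrees(th))
y=np.array([np.cos(th),np.sin(th)]);x=np.array([-y[1],y[0]])
for fa in(67.9,68.4,69):
    ey=np.array([np.cos(np.radians(fa)),np.sin(np.radians(fa))])
    d=np.array([.626,.101])-.142*ey-s['ee_pos'][:2];print(fa,d@x,d@y,d@x/.15,d@y/.15)
E
```

```text
clock: 11.55
ee_pos: [0.5022, -0.2189, 0.0808]
orientation: [0.829, 0.56, 0.0, -0.001]
ft_force: [-0.1, 1.0, 0.1]
opening: 0.0854
grip_force: 0.0
clock: 12.18
ee_pos: [0.5032, -0.2215, 0.0485]
orientation: [0.83, 0.558, 0.0, 0.001]
ft_force: [0.2, -0.4, 0.2]
opening: 0.0854
grip_force: 0.0
clock: 12.8
ee_pos: [0.5026, -0.2212, 0.0479]
orientation: [0.829, 0.559, -0.0, -0.0]
ft_force: [-0.4, 0.4, 1.8]
opening: 0.0097
grip_force: 49.2
clock: 13.42
ee_pos: [0.5026, -0.2211, 0.0479]
orientation: [0.829, 0.559, 0.0, -0.0]
ft_force: [-1.5, 0.7, 4.5]
opening: 0.0093
grip_force: 49.3
-22.086821120329688
67.9 0.20290918457536677 -0.0067894355516350535 1.352727897169112 -0.045262903677567023
68.4 0.20291430647307285 -0.005550266299973142 1.352762043153819 -0.03700177533315428
69 0.20293472642447802 -0.004063392783761638 1.3528981761631869 -0.027089285225077586
```

```bash

python3 -m jog '[{"x":0.08,"y":0,"z":0,"roll":0},{"x":0.2,"y":-0.01,"z":0,"roll":0},{"x":0.35,"y":-0.02,"z":0,"roll":0},{"x":0.5,"y":-0.03,"z":0,"roll":-0.003},{"x":0.65,"y":-0.035,"z":0,"roll":-0.003}]' 
python3 -m jog '[{"x":0.1,"y":0,"z":0,"roll":0},{"x":0.1,"y":0,"z":0,"roll":0},{"x":0.1,"y":0,"z":0,"roll":0},{"x":0.1,"y":0,"z":0,"roll":0},{"x":0.1,"y":0,"z":0,"roll":0}]' 
python3 - <<'E'
from h import *
w=eyes.read_camera('wrist')['image'];c=eyes.read_camera('top');np.savez('top5.npz',**c)
t=cv2.resize(c['image'][130:270,150:310],None,fx=3,fy=3,interpolation=cv2.INTER_CUBIC)
w=cv2.resize(w,(320,240));o=np.zeros((420,800,3),np.uint8);o[:,:480]=t;o[:240,480:]=w
cv2.imwrite('pics/m5.png',o[:,:,::-1])
E
```

```text
clock: 14.05
ee_pos: [0.5349, -0.1276, 0.0479]
orientation: [0.827, 0.563, -0.0, 0.0]
ft_force: [-0.1, -3.2, 3.3]
opening: 0.0096
grip_force: 49.3
clock: 14.68
ee_pos: [0.5402, -0.1144, 0.0479]
orientation: [0.827, 0.562, 0.001, -0.0]
ft_force: [1.5, 3.1, 2.4]
opening: 0.0094
grip_force: 49.4
```

View pics/m5.png

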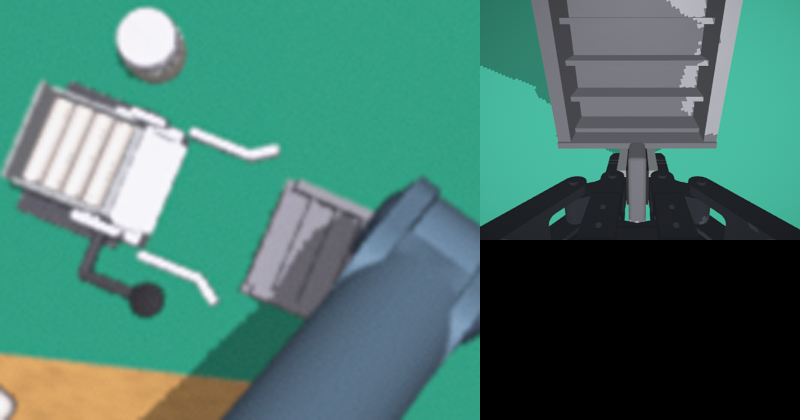

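The tray's high edge is between crop pixels (290,180) and (245,290), facing the guide tips at (277,149) and (213,301). I'll check how far off-centre it is.

```bash
python3 - <<'E'
from h import *
c=dict(np.load('top5.npz'));T=lambda x,y,z:cast(c,(150+x/3-.33,130+y/3-.33),z)[:2]
tm=(T(290,180,.047)+T(245,290,.047))/2
g=(T(277,149,.02)+T(213,301,.02))/2;b=(T(250,156,.02)+T(198,278,.02))/2;pad=T(147,300,.094)
hs=(T(188,142,.051)+T(145,246,.051))/2
for fa in(68,68.8,69.5):
    a=np.radians(fa);ey=np.array([np.cos(a),np.sin(a)]);ex=np.array([ey[1],-ey[0]])
    op=pad+.088*ex+.033*ey
    print(fa,'origin pad',op.round(4),'tips',(g+.074*ey).round(4),'tray mid in tips frame',((tm-g)@ex).round(4),((tm-g)@ey).round(4),'bends',((tm-b)@ex).round(4),'pad',((tm-op)@ex).round(4),'lip',((tm-hs)@ex).round(4))
print('tcp-tray', ctrl.observe()['ee_pos'],tm)
E
```

```text
68 origin pad [0.6259 0.0982] tips [0.6282 0.1009] tray mid in tips frame -0.0023 -0.0233 bends -0.0015 pad -0.0011 lip 0.0019
68.8 origin pad [0.6259 0.0995] tips [0.6272 0.1012] tray mid in tips frame -0.0026 -0.0232 bends -0.002 pad -0.002 lip 0.0007
69.5 origin pad [0.6259 0.1007] tips [0.6264 0.1016] tray mid in tips frame -0.0029 -0.0232 bends -0.0026 pad -0.0027 lip -0.0004
tcp-tray [ 0.54012683 -0.11463091  0.04788002] [0.58963705 0.01152686]
```

```bash

python3 -m jog '[{"x":0.04,"y":0.005,"z":0,"roll":0},{"x":0.09,"y":0.01,"z":0,"roll":0},{"x":0.14,"y":0.01,"z":0,"roll":0},{"x":0.2,"y":0.01,"z":0,"roll":0},{"x":0.25,"y":0.01,"z":0,"roll":0}]' 
python3 -m jog '[{"x":0.05,"y":0,"z":0,"roll":0},{"x":0.1,"y":0,"z":0,"roll":0},{"x":0.15,"y":0,"z":0,"roll":0},{"x":0.2,"y":0,"z":0,"roll":0},{"x":0.23,"y":0,"z":0,"roll":0}]'
```

```text
clock: 15.4
ee_pos: [0.5553, -0.0806, 0.0479]
orientation: [0.827, 0.562, -0.0, 0.0]
ft_force: [-1.4, -5.2, 4.3]
opening: 0.0094
grip_force: 49.7
clock: 16.02
ee_pos: [0.568, -0.048, 0.0479]
orientation: [0.827, 0.563, -0.0, 0.0]
ft_force: [-2.4, -4.8, 6.1]
opening: 0.0095
grip_force: 49.8
```

```bash

python3 -m jog '[{"x":0.02,"y":0,"z":0,"roll":0},{"x":0.04,"y":0,"z":0,"roll":0},{"x":0.06,"y":0,"z":0,"roll":0},{"x":0.08,"y":0,"z":0,"roll":0},{"x":0.09,"y":0,"z":0,"roll":0}]' 
python3 -m jog '[{"x":0.01,"y":0,"z":0,"roll":0},{"x":0.015,"y":0,"z":0,"roll":0},{"x":0.02,"y":0,"z":0,"roll":0},{"x":0.025,"y":0,"z":0,"roll":0},{"x":0.03,"y":0,"z":0,"roll":0}]'
```

```text
clock: 16.65
ee_pos: [0.5728, -0.0358, 0.0479]
orientation: [0.827, 0.563, -0.0, 0.0]
ft_force: [-1.4, -4.2, 4.9]
opening: 0.0092
grip_force: 49.8
clock: 17.27
ee_pos: [0.5743, -0.0319, 0.0479]
orientation: [0.827, 0.562, -0.0, 0.0]
ft_force: [-1.8, -4.7, 6.0]
opening: 0.0096
grip_force: 49.8
```

Still only friction force; I'll keep creeping forward to the stop.

```bash

python3 -m jog '[{"x":0.005,"y":0,"z":0,"roll":0},{"x":0.01,"y":0,"z":0,"roll":0},{"x":0.015,"y":0,"z":0,"roll":0},{"x":0.02,"y":0,"z":0,"roll":0},{"x":0.02,"y":0,"z":0,"roll":0}]' |grep -E "pos|force"
python3 - <<'E'
from rig import ctrl
print(ctrl.observe()['ft_force'])
E
python3 -m jog '[{"x":0.005,"y":0,"z":0,"roll":0},{"x":0.01,"y":0,"z":0,"roll":0},{"x":0.015,"y":0,"z":0,"roll":0},{"x":0.015,"y":0,"z":0,"roll":0},{"x":0.015,"y":0,"z":0,"roll":0}]'|grep -E "pos|force"
```

```text
ee_pos: [0.5748, -0.0307, 0.0479]
ft_force: [-2.8, -7.2, 6.1]
grip_force: 49.9
[-2.80267611 -7.24488315  6.13193273]
ee_pos: [0.5748, -0.0306, 0.0479]
ft_force: [-3.4, -8.2, 5.7]
grip_force: 49.9
```

```bash

python3 -m jog '[{"x":0.01,"y":0,"z":0,"roll":0},{"x":0.02,"y":0,"z":0,"roll":0},{"x":0.03,"y":0,"z":0,"roll":0},{"x":0.03,"y":0,"z":0,"roll":0},{"x":0.03,"y":0,"z":0,"roll":0}]'|grep -E "pos|force"
python3 -m jog '[{"x":-0.02,"y":0,"z":0,"roll":0},{"x":-0.03,"y":0,"z":0,"roll":0},{"x":-0.03,"y":0,"z":0,"roll":0},{"x":-0.03,"y":0,"z":0,"roll":0},{"x":-0.03,"y":0,"z":0,"roll":0}]'
python3 -m jog '[{"x":0,"y":0,"z":0,"roll":0},{"x":0,"y":0,"z":0,"roll":0},{"x":0,"y":0,"z":0,"roll":0},{"x":0,"y":0,"z":0,"roll":0},{"x":0,"y":0,"z":0,"roll":0}]' 0.6|grep -E "pos|force|open"
```

```text
ee_pos: [0.5754, -0.0305, 0.0479]
ft_force: [-5.1, -14.8, 7.1]
grip_force: 50.2
clock: 19.77
ee_pos: [0.5754, -0.0306, 0.0479]
orientation: [0.827, 0.562, -0.002, 0.002]
ft_force: [-2.1, -9.0, 4.8]
opening: 0.0095
grip_force: 49.7
ee_pos: [0.576, -0.0264, 0.0475]
ft_force: [-0.6, -4.3, -2.5]
opening: 0.0512
grip_force: 1.8
```

```bash

python3 -m jog '[{"x":-0.01,"y":0,"z":0,"roll":0},{"x":-0.02,"y":0,"z":0,"roll":0},{"x":-0.02,"y":0,"z":0,"roll":0},{"x":-0.02,"y":0,"z":0,"roll":0},{"x":-0.02,"y":0,"z":0,"roll":0}]' 0.9|grep -E "pos|force|open"
python3 -m jog '[{"x":0,"y":0,"z":-0.1,"roll":0},{"x":0,"y":0,"z":-0.3,"roll":0},{"x":0,"y":0,"z":-0.55,"roll":0},{"x":0,"y":0,"z":-0.8,"roll":0},{"x":0,"y":0,"z":-1,"roll":0}]'
python3 - <<'E'
from h import *
c=eyes.read_camera('wrist');np.savez('w6.npz',**c)
d=eyes.read_camera('scene')['image'][190:390,200:400]
w=cv2.resize(c['image'],(800,600))
o=np.zeros((400,800,3),np.uint8);o[:,:400]=cv2.resize(d,(400,400));o[:300,400:]=cv2.resize(c['image'],(400,300))
cv2.imwrite('pics/m6.png',o[:,:,::-1])
E
```

```text
ee_pos: [0.5753, -0.0292, 0.0478]
ft_force: [0.9, 0.8, 0.3]
opening: 0.0768
grip_force: 0.0
clock: 21.65
ee_pos: [0.5757, -0.03, 0.2004]
orientation: [0.827, 0.562, 0.001, 0.0]
ft_force: [-0.5, -1.0, -0.7]
opening: 0.0769
grip_force: 0.0
```

View pics/m6.png

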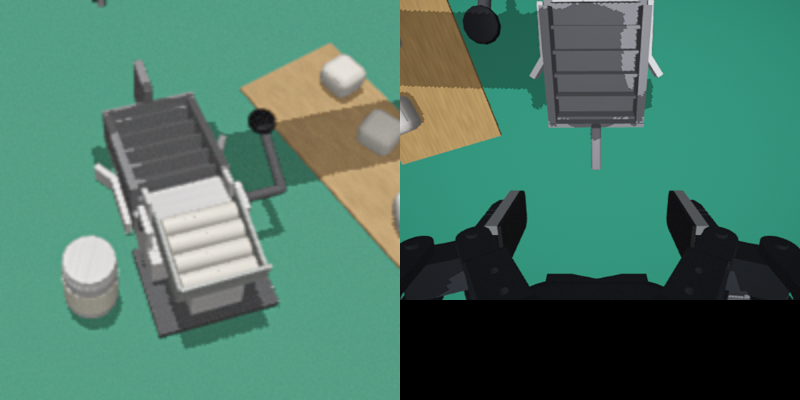

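The tray is square in the lane with the ramp lip over its high end, and the fin is at wrist view (596,150). All four rollers are still in the trough, and the stray cap is on the sheet between the two finished caps. Next I'll move above the lever pad with the gripper shut.

```bash
python3 - <<'E'
from h import *
c=dict(np.load('w6.npz'));P=lambda u,v,z:cast(c,(u,v),z)[:2]
r=P(274.4,235.5,.062);ey=np.array([.368,.93]);print('nose est',(r+.164*ey).round(4)); print('pad centre z.094',P(81*1.4,25*1.4,.094).round(4))
E
python3 -m jog '[{"x":0.1,"y":-0.1,"z":0,"roll":0},{"x":0.25,"y":-0.25,"z":0,"roll":0},{"x":0.4,"y":-0.4,"z":0,"roll":0},{"x":0.55,"y":-0.5,"z":0,"roll":0},{"x":0.67,"y":-0.59,"z":0,"roll":0}]' 0
python3 -m jog '[{"x":0,"y":0,"z":0,"roll":0},{"x":0,"y":0,"z":0.1,"roll":0},{"x":0,"y":0,"z":0.2,"roll":0},{"x":0,"y":0,"z":0.3,"roll":0},{"x":0,"y":0,"z":0.3,"roll":0}]'
python3 - <<'E'
from h import *
s=ctrl.observe();print(s['ee_pos'],s['opening'])
c=eyes.read_camera('wrist');np.savez('w7.npz',**c)
d=eyes.read_camera('scene')['image'][190:390,200:400]
o=np.zeros((400,800,3),np.uint8);o[:,:400]=cv2.resize(d,(400,400));o[:300,400:]=cv2.resize(c['image'],(400,300))
cv2.imwrite('pics/m7.png',o[:,:,::-1])
E
```

```text
nose est [0.6278 0.1015]
pad centre z.094 [0.5329 0.1004]
clock: 22.38
ee_pos: [0.5288, 0.0976, 0.1974]
orientation: [0.827, 0.563, -0.0, -0.0]
ft_force: [-0.5, 0.9, -0.2]
opening: -0.0002
grip_force: 0.0
clock: 23.0
ee_pos: [0.5283, 0.0953, 0.1507]
orientation: [0.827, 0.562, -0.002, -0.0]
ft_force: [0.0, -0.4, -0.3]
opening: 0.0004
grip_force: 0.0
[0.52831494 0.09530017 0.15072025] 0.0004313955628096779
```

View pics/m7.png

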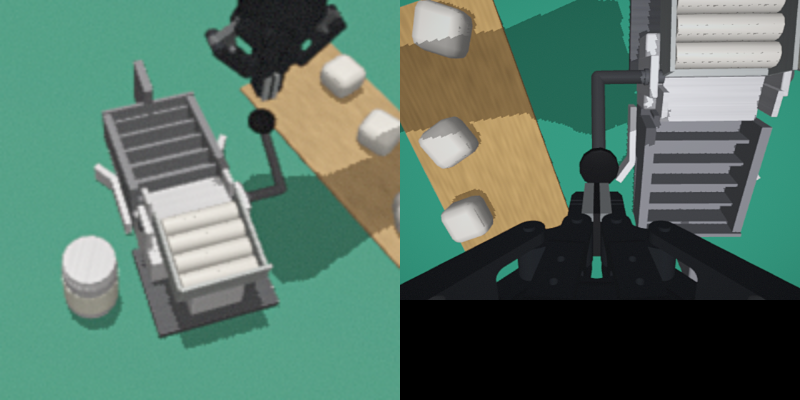

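The fingertips are in line with the pad, which is at (599,165) in the wrist panel, and the rollers are still in the trough. That was my tenth picture, so from here I check with numbers only. Pressing slowly.

```bash

python3 -m jog '[{"x":0.005,"y":0.01,"z":0.04,"roll":0},{"x":0.005,"y":0.01,"z":0.08,"roll":0},{"x":0.005,"y":0.01,"z":0.12,"roll":0},{"x":0.005,"y":0.01,"z":0.16,"roll":0},{"x":0.005,"y":0.01,"z":0.18,"roll":0}]'|grep -E "pos|ft"
for i in 1; do python3 -m jog '[{"x":0,"y":0,"z":0.009,"roll":0},{"x":0,"y":0,"z":0.018,"roll":0},{"x":0,"y":0,"z":0.026,"roll":0},{"x":0,"y":0,"z":0.035,"roll":0},{"x":0,"y":0,"z":0.043,"roll":0}]'|grep -E "pos|ft";
python3 -m jog '[{"x":0,"y":0,"z":0.009,"roll":0},{"x":0,"y":0,"z":0.018,"roll":0},{"x":0,"y":0,"z":0.026,"roll":0},{"x":0,"y":0,"z":0.035,"roll":0},{"x":0,"y":0,"z":0.043,"roll":0}]'|grep -E "clock|pos|ft"; done
```

```text
ee_pos: [0.5311, 0.0965, 0.1252]
ft_force: [-0.0, 0.6, -0.3]
ee_pos: [0.5315, 0.0965, 0.1193]
ft_force: [-2.0, 0.1, 3.0]
clock: 24.98
ee_pos: [0.5317, 0.0958, 0.1129]
ft_force: [-0.6, -3.5, 4.3]
```

```bash

python3 -m jog '[{"x":0,"y":0,"z":0.009,"roll":0},{"x":0,"y":0,"z":0.017,"roll":0},{"x":0,"y":0,"z":0.025,"roll":0},{"x":-0.003,"y":0,"z":0.033,"roll":0},{"x":-0.005,"y":0,"z":0.04,"roll":0}]'|grep -E "pos|ft"
python3 -m jog '[{"x":0,"y":0,"z":0.008,"roll":0},{"x":0,"y":0,"z":0.016,"roll":0},{"x":0,"y":0,"z":0.024,"roll":0},{"x":-0.003,"y":0,"z":0.032,"roll":0},{"x":-0.005,"y":0,"z":0.04,"roll":0}]'|grep -E "pos|ft"
python3 -m jog '[{"x":0,"y":0,"z":0.008,"roll":0},{"x":0,"y":0,"z":0.016,"roll":0},{"x":0,"y":0,"z":0.024,"roll":0},{"x":-0.003,"y":0,"z":0.032,"roll":0},{"x":-0.005,"y":0,"z":0.04,"roll":0}]'|grep -E "pos|ft"
python3 -m jog '[{"x":0,"y":0,"z":0.009,"roll":0},{"x":0,"y":0,"z":0.018,"roll":0},{"x":0,"y":0,"z":0.026,"roll":0},{"x":0,"y":0,"z":0.035,"roll":0},{"x":0,"y":0,"z":0.043,"roll":0}]'|grep -E "clock|pos|ft"
python3 - <<'E'
from h import *
c=eyes.read_camera('scene');im=c['image'];np.savez('s8.npz',**c)
h=cv2.cvtColor(im,cv2.COLOR_RGB2HSV);m=(h[...,1]<45)&(h[...,2]>150)
for ce,a,r in blobs(c,m,40): 
    if 190<ce[0]<350 and 200<ce[1]<370: print(ce,a,np.round(r[1],0),round(r[2]))
E
```

```text
ee_pos: [0.5313, 0.0956, 0.1068]
ft_force: [-0.3, -3.9, 3.2]
ee_pos: [0.5308, 0.0953, 0.1007]
ft_force: [-1.3, -4.8, 2.8]
ee_pos: [0.5305, 0.0949, 0.0947]
ft_force: [-1.5, -3.1, 0.9]
clock: 27.48
ee_pos: [0.5303, 0.0943, 0.0882]
ft_force: [-1.1, -3.9, 1.8]
[271.2 227.1] 50 [15.  4.] 69
[303.6 253.1] 86 [30.  7.] 50
[260.  266.4] 80 [38.  3.] 69
[278.3 258.8] 179 [ 5. 34.] 77
[281.8 266.2] 190 [ 5. 35.] 77
[284.8 274. ] 200 [ 6. 35.] 77
[257.5 285.5] 126 [34.  8.] 61
[297.3 291.5] 1163 [31. 55.] 73
[275.3 308.9] 154 [30.  8.] 66
[243.6 319.9] 542 [26. 26.] 90
[307.6 331.2] 205 [ 8. 26.] 75
```

```bash
python3 -m jog '[{"x":0,"y":0,"z":0,"roll":0},{"x":0,"y":0,"z":0,"roll":0},{"x":0,"y":0,"z":0,"roll":0},{"x":0,"y":0,"z":0,"roll":0},{"x":0,"y":0,"z":0,"roll":0}]'|grep -E "clock|ft"
cat > chk.py <<'E'
from h import *
O=np.array([.6272,.1012]);a=np.radians(68.4);ey=np.array([np.cos(a),np.sin(a)]);ex=np.array([ey[1],-ey[0]])
W=lambda x,y,z:np.r_[O+ex*x+ey*y,z]
for n in('scene','wrist','top'):
    c=eyes.read_camera(n);h=cv2.cvtColor(c['image'],cv2.COLOR_RGB2HSV);np.savez('chk_%s.npz'%n,**c);print(n)
    for i,(y,z) in enumerate(zip((15,37,59,81,103),(35,31,27,23,19))):
        r=[]
        for x in(-.039,-.025,0,.025,.039):
            u,v=np.round(proj(c,W(x,-y/1e3,(z+9)/1e3))).astype(int)
            r.append((int(u),int(v),int(h[v,u,1]),int(h[v,u,2])) if 0<=u<560 and 0<=v<420 else None)
        print(' groove',i+1,r)
    print(' trough',[tuple(int(k) for k in h[v,u,1:]) for y in(50,65,80,95) for u,v in[np.round(proj(c,W(0,y/1e3,.075))).astype(int)] if 0<=u<560 and 0<=v<420])
E
python3 chk.py
```

```text
clock: 28.15
ft_force: [-1.5, -1.4, 1.3]
scene
 groove 1 [(308, 278, 1, 173), (302, 280, 2, 221), (290, 283, 2, 220), (277, 285, 12, 236), (270, 287, 8, 94)]
 groove 2 [(305, 270, 0, 66), (298, 272, 10, 236), (286, 275, 14, 233), (274, 277, 13, 231), (267, 279, 4, 118)]
 groove 3 [(301, 263, 8, 68), (295, 264, 14, 239), (283, 267, 13, 232), (271, 270, 14, 230), (264, 271, 2, 116)]
 groove 4 [(298, 255, 12, 63), (291, 257, 12, 233), (280, 260, 14, 225), (268, 262, 12, 231), (262, 264, 11, 137)]
 groove 5 [(294, 248, 8, 68), (288, 250, 5, 99), (277, 252, 6, 89), (265, 255, 5, 96), (259, 256, 6, 90)]
 trough [(4, 183), (4, 136), (4, 136), (21, 60)]
wrist
 groove 1 [(383, 205, 8, 93), (415, 205, 3, 222), (471, 205, 6, 210), (527, 205, 6, 214), (558, 205, 15, 52)]
 groove 2 [(377, 247, 18, 101), (407, 247, 6, 222), (460, 248, 8, 221), (512, 248, 7, 214), (542, 248, 23, 55)]
 groove 3 [(372, 285, 15, 152), (400, 285, 3, 224), (450, 286, 5, 220), (500, 286, 7, 215), (528, 286, 33, 54)]
 groove 4 [(367, 320, 45, 40), (393, 320, 99, 18), (441, 320, 6, 217), (488, 320, 7, 214), (515, 320, 20, 51)]
 groove 5 [(362, 351, 43, 42), (388, 351, 38, 34), (433, 351, 46, 28), (478, 351, 25, 71), (503, 351, 20, 51)]
 trough [(11, 167)]
top
 groove 1 [(202, 209, 86, 65), (204, 204, 48, 75), (208, 194, 6, 236), (212, 185, 9, 235), (215, 180, 19, 144)]
 groove 2 [(210, 213, 25, 70), (213, 207, 5, 216), (217, 198, 2, 242), (221, 189, 3, 242), (223, 183, 18, 113)]
 groove 3 [(219, 216, 20, 176), (221, 211, 6, 242), (225, 202, 4, 241), (229, 192, 7, 235), (231, 187, 20, 155)]
 groove 4 [(227, 220, 16, 177), (230, 215, 2, 245), (234, 205, 4, 241), (238, 196, 3, 242), (240, 191, 15, 154)]
 groove 5 [(236, 224, 17, 177), (238, 218, 16, 177), (242, 209, 17, 175), (246, 200, 21, 178), (248, 194, 22, 140)]
 trough [(9, 199), (10, 206), (10, 210), (12, 176)]
```

Grooves 1 to 4 read white and groove 5 is empty. I'll let the trough back up gently, then clear.

```bash

python3 -m jog '[{"x":0,"y":0,"z":-0.02,"roll":0},{"x":0,"y":0,"z":-0.04,"roll":0},{"x":0,"y":0,"z":-0.06,"roll":0},{"x":0,"y":0,"z":-0.08,"roll":0},{"x":0,"y":0,"z":-0.1,"roll":0}]'|grep -E "pos|ft"
python3 -m jog '[{"x":0,"y":0,"z":-0.02,"roll":0},{"x":0,"y":0,"z":-0.04,"roll":0},{"x":0,"y":0,"z":-0.06,"roll":0},{"x":0,"y":0,"z":-0.09,"roll":0},{"x":0,"y":0,"z":-0.13,"roll":0}]'|grep -E "pos|ft"
python3 -m jog '[{"x":0,"y":0,"z":-0.1,"roll":0},{"x":0,"y":0,"z":-0.3,"roll":0},{"x":0,"y":0,"z":-0.5,"roll":0},{"x":0,"y":0,"z":-0.75,"roll":0},{"x":0,"y":0,"z":-0.95,"roll":0}]'|grep -E "pos|ft"
python3 -m jog '[{"x":-0.1,"y":0.05,"z":0,"roll":0},{"x":-0.25,"y":0.1,"z":0,"roll":0},{"x":-0.4,"y":0.15,"z":0,"roll":0},{"x":-0.4,"y":0.15,"z":0,"roll":0},{"x":-0.4,"y":0.15,"z":0,"roll":0}]'|grep -E "clock|pos|ft"
python3 chk.py; python3 - <<'E'
from h import *
exec(open('chk.py').read().split('for n in')[0])
c=dict(np.load('chk_wrist.npz'));g=cv2.cvtColor(c['image'],cv2.COLOR_RGB2GRAY)
for x in(-.02,.015):
    r=[]
    for y in np.arange(10,-115,-3):
        z=.0511+.176*min(y,0)/1e3 -.003
        u,v=np.round(proj(c,W(x,y/1e3,z))).astype(int);r.append((int(y),int(g[v,u])) if 0<=u<560 and 0<=v<420 else None)
    print(x,r)
h=cv2.cvtColor(c['image'],cv2.COLOR_RGB2HSV)
t=dict(np.load('chk_top.npz'));h=cv2.cvtColor(t['image'],cv2.COLOR_RGB2HSV)
for ce,a,r in blobs(t,(h[...,1]<60)&(h[...,2]>140),100): 
    if ce[1]>75: print(ce,a,cast(t,ce,.034)[:2].round(3))
m=np.zeros(h.shape[:2],bool);m[210:245,185:215]=(h[...,2]<60)[210:245,185:215]
print('pad',[(ce,a) for ce,a,r in blobs(t,m,30)])
E
```

```text
ee_pos: [0.5312, 0.0949, 0.1039]
ft_force: [-0.0, -0.3, 0.2]
ee_pos: [0.5303, 0.0942, 0.123]
ft_force: [-0.2, -0.9, 0.3]
ee_pos: [0.531, 0.0939, 0.2677]
ft_force: [-0.1, 1.4, 0.4]
clock: 30.8
ee_pos: [0.5291, 0.0308, 0.2649]
ft_force: [0.8, 0.8, -0.9]
scene
 groove 1 [(308, 278, 2, 140), (302, 280, 2, 217), (290, 283, 5, 217), (277, 285, 11, 231), (270, 287, 6, 88)]
 groove 2 [(305, 270, 8, 61), (298, 272, 13, 228), (286, 275, 13, 230), (274, 277, 12, 229), (267, 279, 4, 116)]
 groove 3 [(301, 263, 9, 57), (295, 264, 17, 175), (283, 267, 13, 229), (271, 270, 14, 226), (264, 271, 4, 116)]
 groove 4 [(298, 255, 8, 61), (291, 257, 14, 231), (280, 260, 13, 223), (268, 262, 13, 228), (262, 264, 17, 133)]
 groove 5 [(294, 248, 4, 60), (288, 250, 11, 97), (277, 252, 0, 84), (265, 255, 6, 87), (259, 256, 6, 91)]
 trough [(3, 194), (5, 199), (4, 198), (5, 200)]
wrist
 groove 1 [(306, 82, 15, 100), (323, 82, 3, 220), (352, 82, 6, 214), (381, 82, 7, 214), (398, 82, 20, 52)]
 groove 2 [(305, 108, 20, 101), (321, 109, 8, 193), (350, 109, 6, 218), (378, 109, 7, 215), (394, 109, 15, 52)]
 groove 3 
[... 1611 characters left out ...]
 (-26, 75), (-29, 148), (-32, 173), (-35, 201), (-38, 217), (-41, 218), (-44, 202), (-47, 165), (-50, 134), (-53, 146), (-56, 198), (-59, 215), (-62, 220), (-65, 211), (-68, 172), (-71, 67), (-74, 144), (-77, 185), (-80, 214), (-83, 220), (-86, 216), (-89, 194), (-92, 61), (-95, 146), (-98, 142), (-101, 142), (-104, 142), (-107, 145), (-110, 63), (-113, 67)]
[198.7 142.4] 332 [0.752 0.116]
[210.6 187.8] 1888 [0.639 0.083]
[375.6 186.2] 440 [ 0.652 -0.322]
[402.8 266. ] 454 [ 0.458 -0.389]
[144.5 265.5] 253 [0.446 0.238]
[215.9 295.9] 108 [0.376 0.062]
[463.6 311.5] 243 [ 0.352 -0.535]
[510.3 354.5] 244 [ 0.252 -0.646]
[481.  358.1] 242 [ 0.242 -0.576]
[539.5 359.5] 246 [ 0.242 -0.715]
pad []
```

```bash
python3 - <<'E'
from h import *
exec(open('chk.py').read().split('for n in')[0])
for n in('scene','wrist'):
    c=dict(np.load(f'chk_{n}.npz'));g=c['image'].sum(2)
    e=proj(c,W(-.088,-.033,.094)).round(1);p=proj(c,W(-.088,-.042,.064)).round(1)
    x,y=e.astype(int);m=np.zeros(g.shape,bool);m[max(0,y-30):y+30,max(0,x-30):x+30]=True
    print(n,'rest',e,'pressed',p,[(ce,a) for ce,a,r in blobs(c,m&(g<120),30)])
E
```

```text
scene rest [331.4 250.4] pressed [328.1 256. ] [(array([330.3, 250.3]), np.int32(121))]
wrist rest [244.5 104.5] pressed [247.5 115.3] [(array([242.4, 110.6]), np.int32(625))]
```

```bash
python3 -c "
from rig import order
print(order.job_done())"
```

```text
the job is handed in; nothing more can be done
None
```

I've handed the job in at about 31 s on the robot clock: the stray cap is on the sheet, the tray is home against the stop, rollers show in grooves 1–4 (one each), and the trough is back at rest. The last checks were by pixel measurements, as my ten pictures were used up.

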